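# Turn the stiff leaf of the recipe book

## Task

A ring-bound recipe book lies open on the kitchen table, its one stiff leaf standing ajar over the right-hand page, and a plastic measuring scoop has been left on the left-hand page. With the fingertips, push the scoop off the book onto the table without picking it up, so that it ends standing upright and clear of the book; only then turn the leaf over the spine with a fingertip and press it down until it lies flat on the left-hand page. Do not pinch the leaf between the fingers, and leave the other things on the table where they stand.

Things in the scene. Friction and masses are not known exactly. Their poses are not given: they have to be found in the camera images.
- book: Open ring-bound recipe book, fixed to the table; 200 mm along the spine (its x axis, pointing away from the robot), 290 mm across (its y axis, pointing to the robot's left), its pages 6 mm high. Origin at the middle of the spine on the table surface, z up. Left-hand page = its +y half, right-hand page = its -y half. Three thin steel rings stand along the spine, up to 21 mm high and within 12 mm of the spine line (at book x -60, 0 and +60 mm).
- leaf (a joint): Angle of the stiff leaf about the spine, rad: 0 = flat on the right-hand page, 1.57 = standing straight up, 3.14 = flat on the left-hand page (end stop). The hinge line runs along the book's x axis through the spine, 9 mm above the table. The hinge is stiff: the leaf stays at whatever angle it is left, and turning it takes less than 2 N at its free edge. It does not fall shut by itself, so it must be pushed all the way down.
- leaf_edge (a point): Middle of the free edge of the leaf, which is a rigid board 180 mm along the spine (90 mm either side of this point), reaching from 9 mm to 140 mm from the hinge line, 6 mm thick in all (plywood core 3 mm, paper-faced on both sides; its outer 8 mm is bare core). This point lies 140 mm from the hinge line.
- leaf_top (a point): Centre of the paper face of the leaf that looks up when the leaf is at 0 (164 x 115 mm), 74.5 mm from the hinge line.
- leaf_under (a point): Centre of the paper face on the other side of the leaf, looking down to the right-hand page when the leaf is at 0 and up when it is at 3.14 (164 x 115 mm), 74.5 mm from the hinge line.
- scoop: Black plastic measuring scoop, 20 to 42 g: round open cup 44 mm in diameter at the rim, 41 mm at the flat base, 28 mm high, standing upright; a flat handle 13 mm wide and 3 mm thick, 22 to 25 mm above the cup's base, sticks out along the scoop's +x axis to 83 mm from the cup's axis. Origin at the centre of the cup's underside, z up. At the start it stands on the left-hand page with the handle pointing roughly away from the robot.
- scoop_center (a point): Centre of the scoop's cup, on its axis, 14 mm above its underside.
- bottle: Sealed green glass bottle, 72 mm in diameter, 240 mm tall, left of the book, nearer the robot; origin under its centre. Leave alone.
- bowl: White ceramic soup bowl, 160 mm in diameter, 60 mm high, left of the book; origin under its centre. Leave alone.
- grater: Small stainless grater, 52 x 70 mm at the foot, 114 mm tall, right of the book; origin under its centre. Leave alone.
- mill: Dark wooden pepper mill, 56 mm in diameter, 160 mm tall, right of the book towards its far end; origin under its centre. Leave alone.
- jar: Glass jar with a steel cap, 76 mm in diameter, 100 mm tall, right of the book, nearer the robot; origin under its centre. Leave alone.
- eggcup: White ceramic egg cup, 44 mm in diameter, 55 mm tall, just beyond the book's far edge; origin under its centre. Leave alone.
- teaspoon: Steel teaspoon, 115 mm long, lying along the book's near edge; origin under its middle. Leave alone.
Not all that is in view belongs to the job. Of the things shaped like the scoop, the black one is meant.

How it is judged:
On the way, in this order (a step that is already met when the one before it is completed fails the run):
1. the scoop stands upright on the table, clear of the book, while the leaf has not yet been turned over ((y of scoop_center in the frame of book above 0.165 m or y of scoop_center in the frame of book below -0.165 m or x of scoop_center in the frame of book above 0.12 m or x of scoop_center in the frame of book below -0.12 m) and height (world z) of scoop_center between 0.008 and 0.02 m and angle between scoop's own z axis and vertical below 0.2 rad and linear speed of scoop below 0.03 m/s and value of joint leaf below 1.3 rad), for 0.2 s.
2. the leaf lies flat on the left-hand page (value of joint leaf above 3.08 rad), for 0.2 s.
At the end, for the whole second after the job is handed in: The leaf lies flat on the left-hand page (joint above 3.08 rad) at rest, and the scoop stands upright (within 0.2 rad) and at rest on the table, its cup wholly off the book (centre more than 165 mm from the spine line or more than 120 mm from the book's middle along the spine) (value of joint leaf above 3.08 rad and velocity of joint leaf below 0.05 rad/s and (y of scoop_center in the frame of book above 0.165 m or y of scoop_center in the frame of book below -0.165 m or x of scoop_center in the frame of book above 0.12 m or x of scoop_center in the frame of book below -0.12 m) and height (world z) of scoop_center between 0.008 and 0.02 m and angle between scoop's own z axis and vertical below 0.2 rad and linear speed of scoop below 0.03 m/s); the robot touches nothing.
It fails at once if the scoop is lifted (its centre more than 45 mm above the table) (height (world z) of scoop_center above 0.045 m).
It fails at once if the leaf is pinched: the fingers press on both its faces at once (contact force between the fingers and leaf_c1 above 1 N and contact force between the fingers and leaf_c2 above 1 N).
It fails at once if another thing on the table is moved or lifted by more than 30 mm (the teaspoon 40 mm) (distance of any of bottle, bowl, grater, mill, jar, eggcup from where it was at the start of the episode above 0.03 m or distance of teaspoon from where it was at the start of the episode above 0.04 m).
It also fails if it takes over 58 s, if anything falls off the work surface, if the arm or the gripper's body presses on something with over 40 N, if the wrist force passes 120 N, or if a joint passes its speed limit or range.

## Robot

A 6-joint arm with a two-finger parallel gripper is mounted at the origin on the work surface. World frame = base frame: x ahead of the robot, y to its left, z up, the work surface at z = 0. Lengths are in m, angles in rad, forces in N, time in s.
With the tool pointing down it reaches from about 0.35 to 0.975 m from the base axis. Payload 4.9 kg.
Tool frame: the origin (TCP) lies at the very end of the fingers, on their centre line; the grasp point (between the pads) lies 19 mm behind it; x points along the fingers, y is the direction in which the jaws open and shut, and the axes are right-handed (so a half turn about x gives the same grasp; the last joint's range is limited). The gripper opens to 85 mm and grips with 20 to 120 N. Pads are 22 mm wide; open, the fingers measure 114 mm over their backs; the gripper's body (76 mm by 85 mm) begins 54 mm behind the grasp point. The pads swing forward as they close: fully open they stand 13 mm farther back than shut.
Start: joints at [-1.394, 0.053, 1.613, -0, 1.476, -0.119], TCP at [0.182, -0.598, 0.209] pointing down, gripper open.
Joint ranges: [-3.01, 3.01], [-1.01, 2.22], [0.06, 2.58], [-1.02, 4.17], [0.09, 2.62], [-3.14, 3.14]. Speed limits (rad/s): [2.57, 2.57, 3.14, 3.14, 3.14, 3.14].

## Interface

Orientations are given as a rotation vector (axis times angle).
In Python, from station import ctrl, get_image, calibration, finish_job, search_frame, cut_out, mark_of gives the robot as it stands. The module is installed in compiled form; this text tells all that it offers.
- The arm moves only by the tool arm_command, never from a script. Its argument "plan" is a list that holds one entry, the list of rows, each a list of 7 numbers: the shift along the tool's x, y, z in m, then the turn, a rotation vector about the tool's x, y, z in degrees, then the finger opening in m, from 0 to 0.0854. A call has 1 to 20 rows; each row shifts and turns the pose as measured when the row begins, along the tool's axes as they then stand; what a row does not reach is not made up. A row lasts 1/12 s, in which the tool goes at most 41.7 mm and 7.16 degrees, less where a joint would pass 70% of its speed; a pose out of reach is approached as far as the arm can. A call with a gripper value outside its range is refused whole. The fingers move at their own pace and stop on an object; "squeeze" is the grip in N (left out, the last holds). Time passes only in rows, so rows that do not move let the fingers close. It gives the time, the measured TCP pose, the force and the opening at its end, in the units of the state.
- ctrl.get_obs(): the state, without advancing time (a new reading comes with each control period).
- get_image(name): name is "side" or "top"; returns the picture (400x640x3 uint8, red, green, blue); there is no depth.
- calibration(name): a dict with "fx", "fy", "cx", "cy" (pixels), "cam_to_world" (4x4, takes a point from camera to world coordinates). Camera axes: x right, y down, z forward; pixel columns grow to the right and rows downward; lengths in m; the calibration is good to about 2 mm. A picture is of the moment at which its call begins. calibration takes no time and is no camera call.
- finish_job(): hands the job in, once; it reports no verdict.
Trained networks look in the newest picture that a camera, given by its name, has taken for a name from the list of things; names that differ only in an ending like _2 or _b are one class to them, and where a whole thing is asked for, a point or a joint stands for the part that bears it (a point fixed in the world has none). Each returns a list of dicts, best first, with "conf" (0 to 1); they miss things now and then, are a little off and sometimes report something else, mostly with a low value. They report only what shows in the picture. A call takes as long as a camera call. They do not tell look-alikes from the thing itself.
- search_frame(camera, thing): "at" ([x, y, z] in m, in the coordinates of the camera as it stood for that picture, good to about 4 mm: the middle of the surface that is visible of it).
- cut_out(camera, thing): "mask" (400x640 bool, what is visible of it).
- mark_of(camera, thing): "at" ([x, y, z] in m, in the coordinates of the camera as it stood for that picture, good to about 4 mm: a listed point, or the origin of a listed thing).
The state is a dict: "t": time; "q": joint angles; "dq": joint speeds; "effort": joint torques, N m; "tool_pos": TCP position; "tool_rot": TCP orientation; "contact_force": force on the tool from outside, world axes, zero at the start; "wrist_torque": the same for the moment, N m; "opening": finger opening in m.
Only numpy, scipy, OpenCV 4.12 (cv2) and the standard library are available. Lean on these libraries where they do the work, as an engineer would, in place of code of your own. Each camera call takes 0.05 s, during which the arm holds its last target. There are 200 camera calls.

## Working session

There is one attempt and no reset: what is moved stays moved. The work goes in short steps, Python scripts to look and compute and a tool call to move; the robot and the scene stay as the last step left them, time stands still between calls to the robot, and variables do not carry over. Pictures are saved under pics/ and viewed, about 8 in all and at most 12, crops included, and the job is handed in when it is done.

Besides the shell and the picture viewer there is one more tool, called after "Emit:" as name(argument=value, ...), one argument or row to a line, values as JSON. arm_command: Moves the arm, as the interface text tells. Its arguments: {"type":"object","properties":{"plan":{"type":"array","items":{"type":"array","items":{"type":"array","items":{"type":"number"}}}},"squeeze":{"type":"number"}},"required":["plan"]}

```bash
mkdir -p pics; cat > h.py <<'E'
import numpy as np, cv2
from station import *
from scipy.spatial.transform import Rotation as R
def w(cam,p):
    return (np.array(calibration(cam)["cam_to_world"])@np.r_[p,1])[:3]
def px(cam,P):
    c=calibration(cam);q=np.linalg.inv(np.array(c["cam_to_world"]))@np.r_[P,1]
    return c["fx"]*q[0]/q[2]+c["cx"],c["fy"]*q[1]/q[2]+c["cy"]
def ray(cam,u,v,z):
    c=calibration(cam);T=np.array(c["cam_to_world"]);d=T[:3,:3]@np.array([(u-c["cx"])/c["fx"],(v-c["cy"])/c["fy"],1]);o=T[:3,3]
    return o+d*(z-o[2])/d[2]
def save(cam,n):
    im=get_image(cam);cv2.imwrite(f"pics/{n}.png",im[:,:,::-1]);return im
E
python3 - <<'E'
from h import *
for c in ("top","side"):
    save(c,c+"0")
    for n in ("book","leaf_edge","leaf_top","scoop","scoop_center","bottle","bowl","eggcup","teaspoon"):
        if c=="side" and n in("bottle","bowl","eggcup","teaspoon"):continue
        print(c,n,[(np.round(w(c,d["at"]),3).tolist(),round(d["conf"],2)) for d in mark_of(c,n)[:3]])
o=ctrl.get_obs();print(o)
print(R.from_rotvec(o["tool_rot"]).as_matrix().round(3))
E
```

```text
top book [([0.526, -0.048, 0.002], 0.89), ([0.69, -0.375, -0.003], 0.55)]
top leaf_edge [([0.536, -0.153, 0.097], 0.85)]
top leaf_top [([0.534, -0.099, 0.063], 0.71), ([0.69, -0.373, -0.002], 0.43)]
top scoop [([0.624, 0.295, 0.005], 0.73), ([0.53, 0.04, 0.01], 0.69), ([0.709, 0.147, -0.002], 0.58)]
top scoop_center [([0.631, 0.294, 0.013], 0.84), ([0.71, 0.147, 0.014], 0.58), ([0.423, 0.245, 0.015], 0.54)]
top bottle [([0.306, 0.415, 0.002], 0.91), ([0.692, -0.373, 0.0], 0.29)]
top bowl [([0.572, 0.485, -0.0], 0.8)]
top eggcup [([0.53, 0.042, 0.019], 0.47), ([0.682, -0.104, 0.001], 0.45)]
top teaspoon [([0.397, -0.016, 0.003], 0.51)]
side book [([0.523, -0.047, -0.005], 0.83)]
side leaf_edge [([0.545, -0.155, 0.098], 0.63), ([0.387, -0.428, -0.003], 0.27)]
side leaf_top [([0.535, -0.103, 0.055], 0.94)]
side scoop [([0.532, 0.044, 0.01], 0.82), ([0.632, 0.292, -0.001], 0.78), ([0.705, 0.145, -0.003], 0.72)]
side scoop_center [([0.712, 0.136, 0.015], 0.87), ([0.531, 0.04, 0.017], 0.79), ([0.421, 0.243, 0.015], 0.74)]
{'t': 0.8, 'q': array([-1.39400333e+00,  5.26980190e-02,  1.61287933e+00,  1.38877519e-05,
        1.47601401e+00, -1.18990441e-01]), 'dq': array([ 1.45417320e-03,  4.42995235e-04, -6.25119001e-04,  2.13587892e-03,
        7.15616829e-04,  8.57847882e-05]), 'effort': array([ 2.41647693e-03, -3.93646753e+01, -3.70438385e+01,  7.04283411e-05,
        4.73918535e-04, -8.68049227e-06]), 'tool_pos': array([ 0.18218863, -0.59784257,  0.20921717]), 'tool_rot': array([ 2.06242301,  0.30725419, -2.06239411]), 'contact_force': array([ 0.72703133,  0.47102326, -0.12569538]), 'wrist_torque': array([ 0.0225478 , -0.04702548, -0.0374358 ]), 'opening': 0.0853878637258379}
[[ 0.     0.291 -0.957]
 [ 0.    -0.957 -0.291]
 [-1.     0.    -0.   ]]
```

View pics/top0.png

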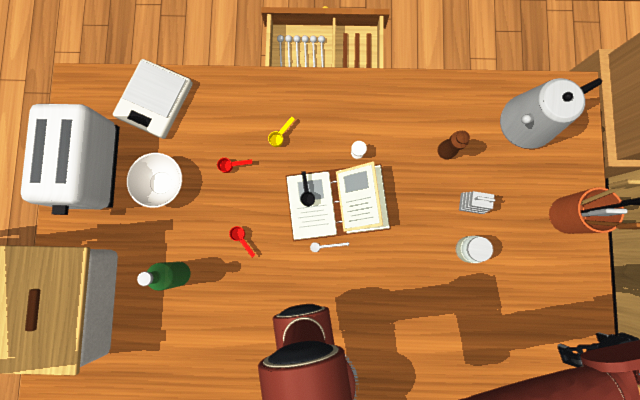

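View pics/side0.png

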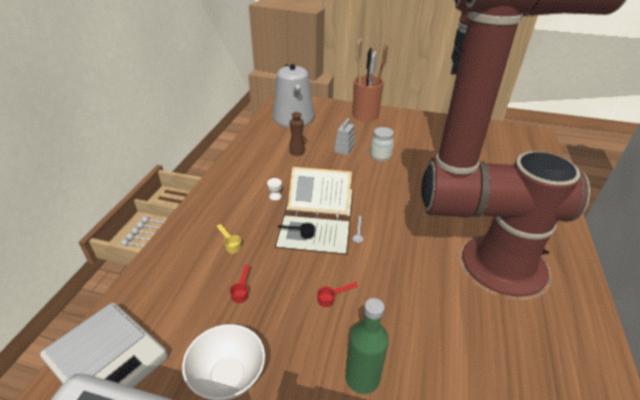

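Top view: the black scoop's cup is at about (307,198), with its handle pointing to (304,173). The book spans x 287–390, the leaf stands over the right page, and the space left of the book is free up to the red scoops. The side view agrees. Next I'll move over the book and work out the book's yaw.

```bash
python3 - <<'E'
from h import *
for n,(u,v,z) in dict(nl=(291,239,.006),fl=(287,175,.006),sn=(334,236,.006),sf=(332,171,.006),cup=(307,199,.034),hnd=(304,173,.03)).items(): print(n,ray("top",u,v,z).round(3))
cv2.imwrite("pics/crop0.png",cv2.resize(cv2.imread("pics/top0.png")[130:260,260:420],None,fx=5,fy=4.6,interpolation=cv2.INTER_CUBIC))
E
```

```text
nl [0.412 0.088 0.006]
fl [0.604 0.106 0.006]
sn [ 0.424 -0.039  0.006]
sf [ 0.619 -0.029  0.006]
cup [0.528 0.043 0.034]
hnd [0.606 0.054 0.03 ]
```

View pics/crop0.png

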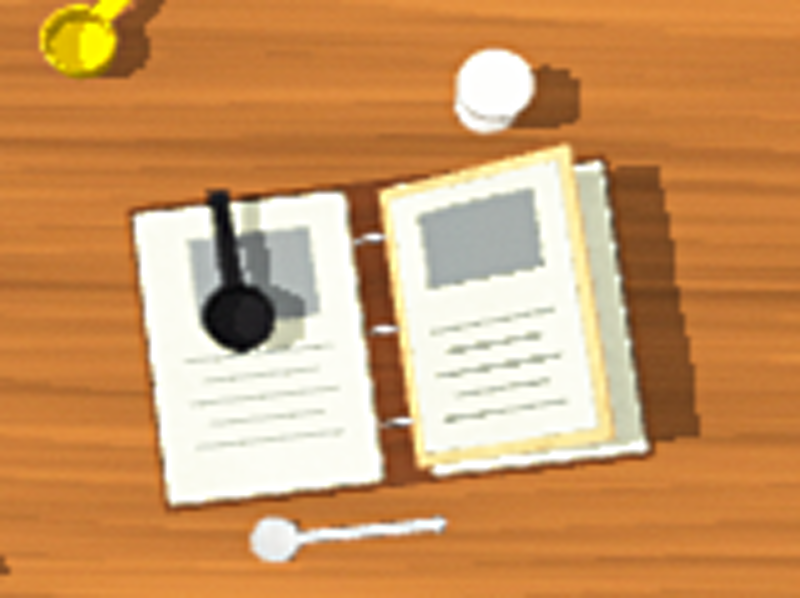

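Emit:
arm_command(
  plan=[
    [[0,-0.027,-0.03,0,0,0,0.026],[0,-0.027,-0.03,0,0,0,0.026],[0,-0.027,-0.03,0,0,0,0.026],[0,-0.027,-0.03,0,0,0,0.026],[0,-0.027,-0.03,0,0,0,0.026],[0,-0.027,-0.03,0,0,0,0.026],[0,-0.027,-0.03,0,0,0,0.026],[0,-0.027,-0.03,0,0,0,0.026],[0,-0.027,-0.03,0,0,0,0.026],[0,-0.027,-0.03,0,0,0,0.026],[0,-0.027,-0.03,0,0,0,0.026],[0,-0.027,-0.03,0,0,0,0.026],[0,-0.027,-0.03,0,0,0,0.026],[0,-0.027,-0.03,0,0,0,0.026],[0,-0.027,-0.03,0,0,0,0.026],[0,-0.027,-0.03,0,0,0,0.026],[0,-0.027,-0.03,0,0,0,0.026]],
  ],
)

```text
t: 2.22
tool_pos: [0.5462, 0.0023, 0.2107]
tool_rot: [2.076, 0.283, -2.058]
contact_force: [0.4, -0.8, 0.4]
opening: 0.0259
```

The crop shows the rings at (370,238) and (398,421) and the left page edge running from (130,210) to (168,505). That gives a book yaw of about 0.15 rad. The scoop sits at book (0.018, 0.087), handle along the book's x axis. Now I'll turn the tool to match.

Emit:
arm_command(
  plan=[
    [[0,0,0,-6.8,0,0,0.026],[0,0,0,-6.8,0,0,0.026],[0,0,0,-6.8,0,0,0.026],[0,0,0,-6.8,0,0,0.026],[0,0,0,-6.8,0,0,0.026],[0,0,0,-6.8,0,0,0.026],[0,0,0,-6.8,0,0,0.026],[0,0,0,-6.8,0,0,0.026],[0,0,0,-6.8,0,0,0.026],[0,0,0,-6.8,0,0,0.026],[0,0,0,-6.8,0,0,0.026],[0,0,0,-6.8,0,0,0.026]],
  ],
)

```text
t: 3.22
tool_pos: [0.5497, 0.0131, 0.2112]
tool_rot: [1.054, 1.289, -1.048]
contact_force: [-0.3, -0.4, -0.1]
opening: 0.0266
```

```bash
cat >> h.py <<'E'
B=np.array([0.525,-0.047,0]);YAW=0.15
Rb=R.from_euler("z",YAW).as_matrix()
def st(tgt=None):
    o=ctrl.get_obs();M=R.from_rotvec(o["tool_rot"]).as_matrix();p=o["tool_pos"]
    print("t",round(o["t"],2),"world",p.round(4),"book",(Rb.T@(p-B)).round(4),"F",np.round(o["contact_force"],1),"q",np.round(o["q"],2))
    want=np.c_[[0,0,-1],Rb[:,0],-Rb[:,1]]
    print("turn needed deg",np.degrees(R.from_matrix(M.T@want).as_rotvec()).round(1))
    if tgt is not None: print("shift tool",(M.T@(B+Rb@np.array(tgt)-p)).round(4))
E
python3 -c "
from h import *
st([.018,.04,.1])"
```

```text
t 3.22 world [0.5497 0.0131 0.2112] book [0.0334 0.0558 0.2112] F [-0.3 -0.4 -0.1] q [-0.11 -0.14  1.79 -0.    1.47 -0.32]
turn needed deg [ 3.4  0.4 -0.6]
shift tool [ 0.1111 -0.0175  0.014 ]
```

Emit:
arm_command(
  plan=[
    [[0.03,-0.009,0.007,1.7,0,0,0.026],[0.03,-0.009,0.007,1.7,0,0,0.026],[0.03,0,0,0,0,0,0.026],[0.02,0,0,0,0,0,0.026],[0.01,0,0,0,0,0,0.026],[0,0,0,0,0,0,0.026],[0,0,0,0,0,0,0.026]],
  ],
)

```text
t: 3.8
tool_pos: [0.539, -0.0057, 0.0912]
tool_rot: [1.1, 1.257, -1.085]
contact_force: [0.1, 0.2, -0.3]
opening: 0.026
```

```bash
python3 -c "
from h import *
st([.018,.04,.011])
im=save('side','side1')
print(px('side',[.53,.042,.02]))
for c in('side','top'):print([(np.round(w(c,d['at']),3).tolist(),round(d['conf'],2)) for d in (get_image(c) is None) or mark_of(c,'scoop_center')])
cv2.imwrite('pics/crop1.png',cv2.resize(im[150:290,240:400,::-1],None,fx=5,fy=4.2,interpolation=cv2.INTER_CUBIC))"
```

```text
t 3.8 world [ 0.539  -0.0057  0.0912] book [0.02   0.0388 0.0912] F [ 0.1  0.2 -0.3] q [-0.15 -0.06  1.93 -0.    1.25 -0.3 ]
turn needed deg [ 0.2  0.5 -1.1]
shift tool [ 0.0801 -0.0036 -0.0019]
(np.float64(306.50979143478645), np.float64(230.5978396941859))
[([0.688, -0.374, -0.0], 0.73), ([0.532, 0.043, 0.014], 0.67), ([0.71, 0.138, 0.016], 0.61), ([0.63, 0.295, 0.014], 0.58), ([0.42, 0.245, 0.015], 0.57)]
[([0.629, 0.291, 0.014], 0.76), ([0.711, 0.146, 0.015], 0.75), ([0.424, 0.249, 0.014], 0.63)]
```

View pics/crop1.png

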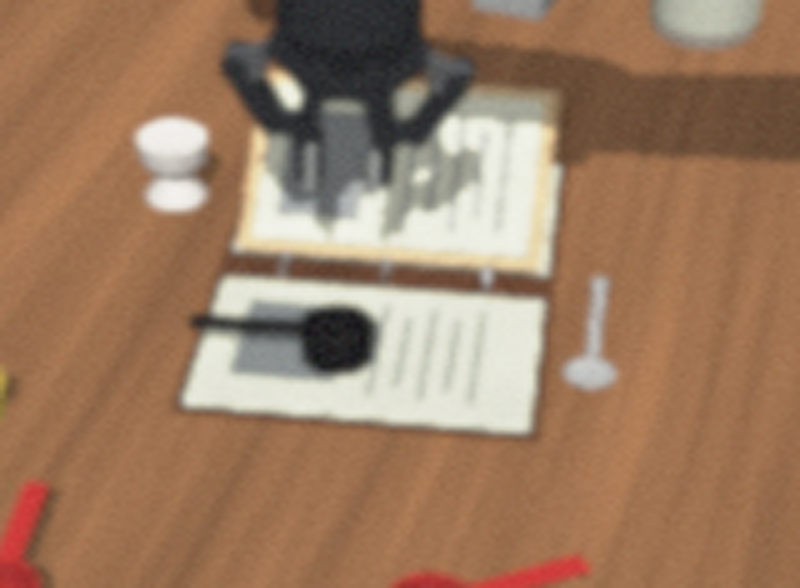

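The side crop shows the open fingers hanging behind the scoop, with the cup at (338,338) and clear of the rings. Now I'll descend.

Emit:
arm_command(
  plan=[
    [[0.03,0,0,0,0.5,-1,0.026],[0.03,0,0,0,0,0,0.026],[0.015,0,0,0,0,0,0.026],[0,0,0,0,0,0,0.026],[0,0,0,0,0,0,0.026]],
  ],
)

```text
t: 4.47
tool_pos: [0.5489, -0.0067, 0.0243]
tool_rot: [1.102, 1.26, -1.082]
contact_force: [0.7, 0.6, 0.8]
opening: 0.0258
```

```bash
python3 -c "
from h import *
st([.02,.15,.011])"
```

```text
t 4.47 world [ 0.5489 -0.0067  0.0243] book [0.0296 0.0363 0.0243] F [0.7 0.6 0.8] q [-0.15  0.05  1.95  0.    1.13 -0.3 ]
turn needed deg [ 0.2  0.3 -1.2]
shift tool [ 0.0125 -0.0095 -0.1138]
```

Emit:
arm_command(
  plan=[
    [[0.006,-0.005,0,0,0,-1.2,0.026],[0.005,-0.004,0,0,0,0,0.026],[0,0,0,0,0,0,0.026],[0,0,-0.01,0,0,0,0.026],[0,0,-0.01,0,0,0,0.026]],
  ],
)

```text
t: 4.88
tool_pos: [0.5402, 0.0108, 0.0179]
tool_rot: [1.094, 1.266, -1.096]
contact_force: [0.3, -0.7, 0.3]
opening: 0.0262
```

```bash
python3 -c "
from h import *
st([.02,.155,.012])"
```

```text
t 4.88 world [0.5402 0.0108 0.0179] book [0.0237 0.0549 0.0179] F [ 0.3 -0.7  0.3] q [-0.11  0.05  1.96 -0.01  1.13 -0.26]
turn needed deg [ 0.1  0.5 -0.4]
shift tool [ 0.005  -0.0036 -0.1001]
```

Emit:
arm_command(
  plan=[
    [[0.004,-0.002,-0.01,0,0,0,0.026],[0.001,0,-0.01,0,0,0,0.026],[0,0,-0.01,0,0,0,0.026],[0,0,-0.01,0,0,0,0.026],[0,0,-0.01,0,0,0,0.026],[0,0,0,0,0,0,0.026]],
  ],
)

```text
t: 5.38
tool_pos: [0.5295, 0.0685, 0.0133]
tool_rot: [1.093, 1.266, -1.091]
contact_force: [0.5, -0.1, -0.2]
opening: 0.0261
```

```bash
python3 -c "
from h import *
st([.02,.165,.012])
im=save('side','side2')
print([(np.round(Rb.T@(w('side',d['at'])-B),3).tolist(),round(d['conf'],2)) for d in mark_of('side','scoop_center')])
cv2.imwrite('pics/crop2.png',cv2.resize(im[150:290,240:400,::-1],None,fx=5,fy=4.2,interpolation=cv2.INTER_CUBIC))"
```

```text
t 5.38 world [0.5295 0.0685 0.0133] book [0.0217 0.1136 0.0133] F [ 0.5 -0.1 -0.2] q [-0.01  0.04  1.98 -0.01  1.12 -0.16]
turn needed deg [ 0.3  0.5 -0.5]
shift tool [ 0.0008 -0.0015 -0.0515]
[([0.155, 0.318, 0.012], 0.84), ([-0.059, 0.304, 0.012], 0.66), ([0.021, 0.085, 0.019], 0.46)]
```

View pics/crop2.png

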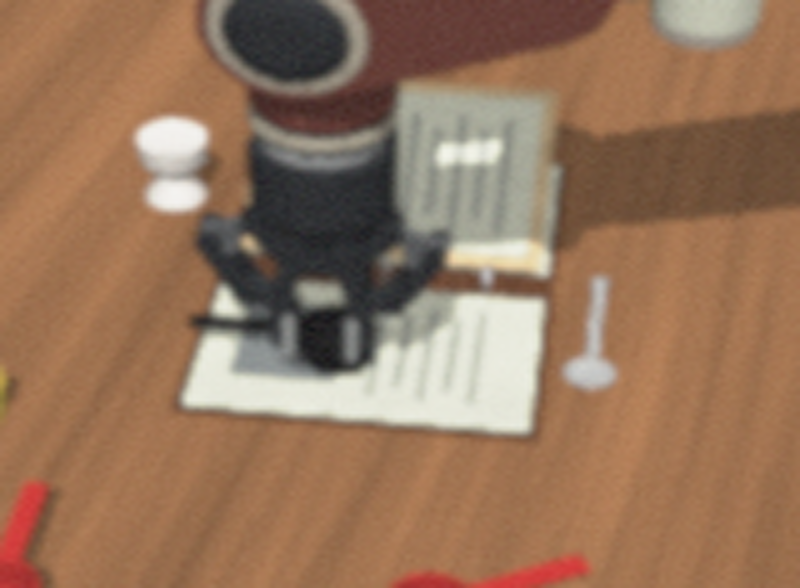

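The crop shows the scoop still around (335,335), while the reported TCP is already past it. I'll check projections and the top camera before moving.

```bash
python3 -c "
from h import *
st()
p=ctrl.get_obs()['tool_pos']
f=lambda c,P:np.round((np.array(px(c,P))-[240,150])*[5,4.2]) 
print('TCP',f('side',p),f('side',p+[0,0,.02]),'cup0',f('side',[.532,.043,.02]),'cup if pushed',f('side',B+Rb@[.02,.145,.02]))
M=Rb[:,0]
for s in(-.02,.02):print(f('side',p+s*M),f('side',p+s*M+[0,0,.008]))
im=save('top','top3')
cv2.imwrite('pics/crop3.png',cv2.resize(im[130:260,240:400,::-1],None,fx=5,fy=4.6,interpolation=cv2.INTER_CUBIC))"
```

```text
t 5.48 world [0.5299 0.0671 0.0134] book [0.0219 0.1121 0.0134] F [ 0.1 -0.7 -0.5] q [-0.01  0.04  1.98 -0.01  1.12 -0.16]
turn needed deg [ 0.2  0.5 -0.5]
TCP [320. 371.] [320. 349.] cup0 [329. 339.] cup if pushed [315. 399.]
[356. 374.] [356. 365.]
[284. 368.] [284. 359.]
```

View pics/crop3.png

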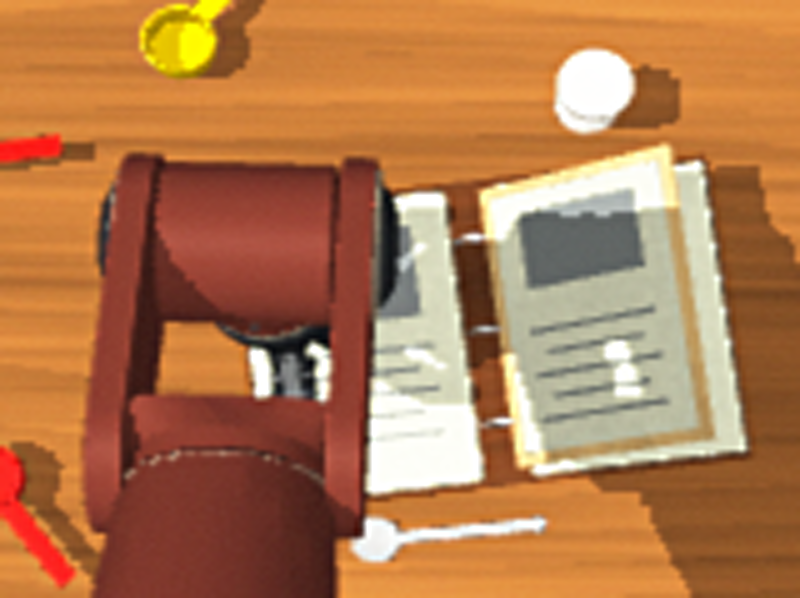

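```bash
python3 -c "
from h import *
a=cv2.imread('pics/side1.png')[150:250,270:335];b=cv2.imread('pics/side2.png')[185:245,270:335]
k=8
b=cv2.resize(b,None,fx=k,fy=k,interpolation=cv2.INTER_CUBIC)
for y,c in((.123,(0,0,255)),(.101,(0,255,0))):
  for x in(-.005,.009,.035,.048):
    for z in(.0134,.0334):
      u,v=px('side',B+Rb@[x-.0,y,z]);cv2.circle(b,(int((u-270+.5)*k),int((v-185+.5)*k)),3,c,-1)
for t in np.linspace(0,6.28,30):
  u,v=px('side',B+Rb@[.0205+.022*np.cos(t),.0885+.022*np.sin(t),.034]);cv2.circle(b,(int((u-270+.5)*k),int((v-185+.5)*k)),2,(255,255,0),-1)
cv2.imwrite('pics/z.png',b);print(b.shape)"
```

```text
(480, 520, 3)
```

View pics/z.png

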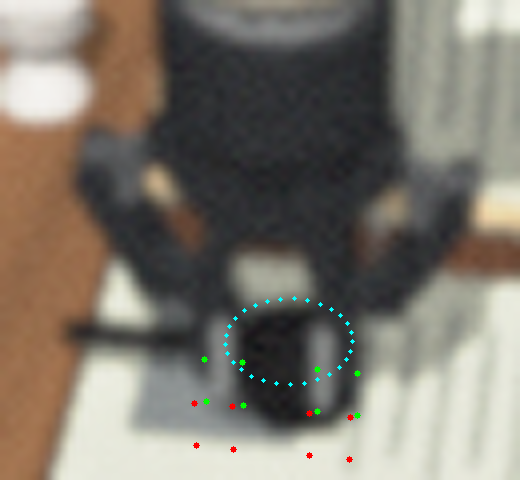

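The zoom shows the cup unmoved. The fingertips, ending near row 395, passed over the rim and handle, so at this opening the tips sit well behind the TCP. I'll back off over the cup and touch the page to measure the tip height.

Emit:
arm_command(
  plan=[
    [[-0.02,0,0,0,0,0,0.026],[-0.01,0,0,0,0,0,0.026],[0,0,0.025,0,0,0,0.026],[0,0,0.025,0,0,0,0.026],[0,0,0.02,0,0,0,0.026],[0,0,0,0,0,0,0.026],[0,0,0,0,0,0,0.026],[0.015,0,0,0,0,0,0.026],[0.012,0,0,0,0,0,0.026],[0,0,0,0,0,0,0.026],[0,0,0,0,0,0,0.026]],
  ],
)

```text
t: 6.45
tool_pos: [0.5434, -0.0072, 0.0197]
tool_rot: [1.098, 1.259, -1.092]
contact_force: [-0.0, 0.2, -0.9]
opening: 0.0261
```

```bash
python3 -c "
from h import *
st([.02,.034,.014])
save('side','side4')
print([(np.round(Rb.T@(w('side',d['at'])-B),3).tolist(),round(d['conf'],2)) for d in mark_of('side','scoop_center')])"
```

```text
t 6.45 world [ 0.5434 -0.0072  0.0197] book [0.0241 0.0366 0.0197] F [-0.   0.2 -0.9] q [-0.15  0.05  1.96 -0.01  1.12 -0.29]
turn needed deg [ 0.   0.6 -0.8]
shift tool [ 0.0056 -0.0042  0.0026]
[([0.21, 0.156, 0.015], 0.88), ([0.018, 0.088, 0.017], 0.82), ([0.154, 0.32, 0.013], 0.81)]
```

Scoop is unmoved at (0.018, 0.088). Now stepping down in small increments.

Emit:
arm_command(
  plan=[
    [[0.004,-0.004,0.002,0,0,0,0.026],[0.004,0,0,0,0,0,0.026],[0.003,0,0,0,0,0,0.026],[0.002,0,0,0,0,0,0.026],[0,0,0,0,0,0,0.026]],
  ],
)

```text
t: 6.97
tool_pos: [0.5405, -0.0094, 0.0072]
tool_rot: [1.097, 1.257, -1.09]
contact_force: [-0.3, 0.5, -0.1]
opening: 0.026
```

Emit:
arm_command(
  plan=[
    [[0.003,0,0,0,0,0,0.026],[0.003,0,0,0,0,0,0.026],[0,0,0,0,0,0,0.026]],
  ],
)

```text
t: 7.22
tool_pos: [0.5408, -0.0095, 0.0008]
tool_rot: [1.098, 1.257, -1.09]
contact_force: [-0.4, 0.5, -0.4]
opening: 0.0258
```

Emit:
arm_command(
  plan=[
    [[0.003,0,0,0,0,0,0.026],[0.003,0,0,0,0,0,0.026],[0,0,0,0,0,0,0.026]],
  ],
)

```text
t: 7.47
tool_pos: [0.5411, -0.0097, -0.0058]
tool_rot: [1.098, 1.256, -1.089]
contact_force: [-0.6, 0.7, -0.1]
opening: 0.026
```

```bash
python3 -c "
from h import *
st([.02,.034,.014])
im=save('side','side5')
a=cv2.resize(im[185:245,270:335,::-1],None,fx=8,fy=8,interpolation=cv2.INTER_CUBIC)
cv2.imwrite('pics/z5.png',a)"
```

```text
t 7.47 world [ 0.5411 -0.0097 -0.0058] book [ 0.0215  0.0345 -0.0058] F [-0.6  0.7 -0.1] q [-0.15  0.08  1.97 -0.01  1.07 -0.3 ]
turn needed deg [ 0.1  0.7 -1. ]
shift tool [-0.0198 -0.0012  0.0008]
```

View pics/z5.png

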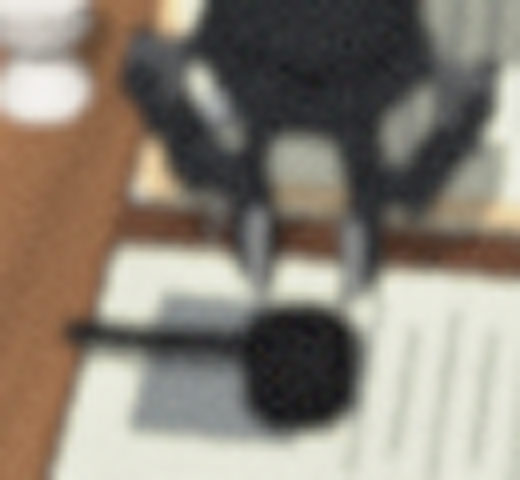

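The tips now show at (260,290) and (355,295), just behind the cup and near page level.

```bash
python3 -c "
from h import *
for y in(.0345,.045):
  for z in(.006,.012,.018,.025):
    print(y,z,[np.round((np.array(px('side',B+Rb@[x,y,z]))-[269.5,184.5])*8).tolist() for x in(.005,.038)])"
```

```text
0.0345 0.006 [[352.0, 302.0], [262.0, 295.0]]
0.0345 0.012 [[352.0, 290.0], [261.0, 282.0]]
0.0345 0.018 [[352.0, 278.0], [261.0, 270.0]]
0.0345 0.025 [[352.0, 263.0], [261.0, 255.0]]
0.045 0.006 [[348.0, 322.0], [257.0, 314.0]]
0.045 0.012 [[348.0, 309.0], [257.0, 301.0]]
0.045 0.018 [[348.0, 297.0], [257.0, 289.0]]
0.045 0.025 [[348.0, 282.0], [257.0, 274.0]]
```

Emit:
arm_command(
  plan=[
    [[0.003,0,-0.005,0,0,0,0.026],[0,0,-0.008,0,0,0,0.026],[0,0,-0.01,0,0,0,0.026],[0,0,-0.01,0,0,0,0.026],[0,0,-0.01,0,0,0,0.026],[0,0,-0.01,0,0,0,0.026],[0,0,0,0,0,0,0.026]],
  ],
)

```text
t: 8.1
tool_pos: [0.5326, 0.0486, -0.0092]
tool_rot: [1.098, 1.256, -1.089]
contact_force: [0.5, -0.6, -0.3]
opening: 0.0261
```

```bash
python3 -c "
from h import *
st([.02,.155,-.008])
im=save('side','side6')
print([(np.round(Rb.T@(w('side',d['at'])-B),3).tolist(),round(d['conf'],2)) for d in mark_of('side','scoop_center')])"
```

```text
t 8.1 world [ 0.5326  0.0486 -0.0092] book [ 0.0218  0.0933 -0.0092] F [ 0.5 -0.6 -0.3] q [-0.04  0.07  1.99 -0.01  1.06 -0.19]
turn needed deg [ 0.1  0.7 -1. ]
shift tool [-0.002  -0.0017 -0.0616]
[([0.152, 0.318, 0.014], 0.82), ([0.213, 0.154, 0.017], 0.76), ([0.022, 0.122, 0.02], 0.67), ([-0.06, 0.302, 0.013], 0.66)]
```

The scoop moved with the fingers, to (0.022, 0.122). Continuing.

Emit:
arm_command(
  plan=[
    [[0,0,-0.008,0,0,0,0.026],[0,0,-0.008,0,0,0,0.026],[0,0,-0.006,0,0,0,0.026],[0,0,-0.006,0,0,0,0.026],[0,0,-0.006,0,0,0,0.026],[0,0,-0.006,0,0,0,0.026],[0,0,-0.006,0,0,0,0.026],[0,0,-0.006,0,0,0,0.026],[0,0,-0.006,0,0,0,0.026],[0,0,0,0,0,0,0.026]],
  ],
)

```text
t: 9.03
tool_pos: [0.5237, 0.11, -0.0098]
tool_rot: [1.099, 1.254, -1.09]
contact_force: [0.5, 0.4, 0.6]
opening: 0.0263
```

```bash
python3 -c "
from h import *
st([.02,.168,-.008])
im=save('side','side7')
print([(np.round(Rb.T@(w('side',d['at'])-B),3).tolist(),round(d['conf'],2)) for d in mark_of('side','scoop_center')])"
```

```text
t 9.03 world [ 0.5237  0.11   -0.0098] book [ 0.0222  0.1554 -0.0098] F [0.5 0.4 0.6] q [ 0.07  0.07  1.99 -0.01  1.06 -0.07]
turn needed deg [-0.   0.7 -1. ]
shift tool [-0.002  -0.0021 -0.0126]
[([0.156, 0.32, 0.012], 0.96), ([-0.063, 0.304, 0.012], 0.87), ([0.21, 0.155, 0.019], 0.6), ([-0.001, -0.064, 0.057], 0.16)]
```

Emit:
arm_command(
  plan=[
    [[0,0,-0.006,0,0,0,0.026],[0,0,-0.006,0,0,0,0.026],[0,0,-0.004,0,0,0,0.026],[0,0,0,0,0,0,0.026],[0,0,0.02,0,0,0,0.026],[0,0,0.03,0,0,0,0.026],[0,0,0.03,0,0,0,0.026],[-0.03,0,0,0,0,0,0],[-0.04,0,0,0,0,0,0],[-0.04,0,0,0,0,0,0],[-0.04,0,0,0,0,0,0],[-0.03,0,0,0,0,0,0],[0,0,0,0,0,0,0]],
  ],
)

```text
t: 10.22
tool_pos: [0.527, 0.0456, 0.175]
tool_rot: [1.096, 1.261, -1.097]
contact_force: [0.6, 0.0, 1.0]
opening: 0.0002
```

```bash
python3 -c "
from h import *
st([0,-.17,.2])
im=save('side','side8')
print([(np.round(Rb.T@(w('side',d['at'])-B),3).tolist(),round(d['conf'],2)) for d in mark_of('side','scoop_center')])
print([(np.round(Rb.T@(w('side',d['at'])-B),3).tolist(),round(d['conf'],2)) for d in mark_of('side','leaf_edge')])
cv2.imwrite('pics/z8.png',cv2.resize(im[150:290,240:400,::-1],None,fx=5,fy=4.2,interpolation=cv2.INTER_CUBIC))"
```

```text
t 10.22 world [0.527  0.0456 0.175 ] book [0.0158 0.0912 0.175 ] F [0.6 0.  1. ] q [-0.05 -0.16  1.88 -0.01  1.42 -0.2 ]
turn needed deg [-0.1  0.6 -0.5]
shift tool [-0.0222 -0.0151  0.2615]
[([0.023, 0.199, 0.012], 0.84), ([-0.058, 0.3, 0.016], 0.8), ([0.21, 0.156, 0.016], 0.73), ([0.154, 0.319, 0.011], 0.63)]
[([0.001, -0.112, 0.098], 0.6)]
```

View pics/z8.png

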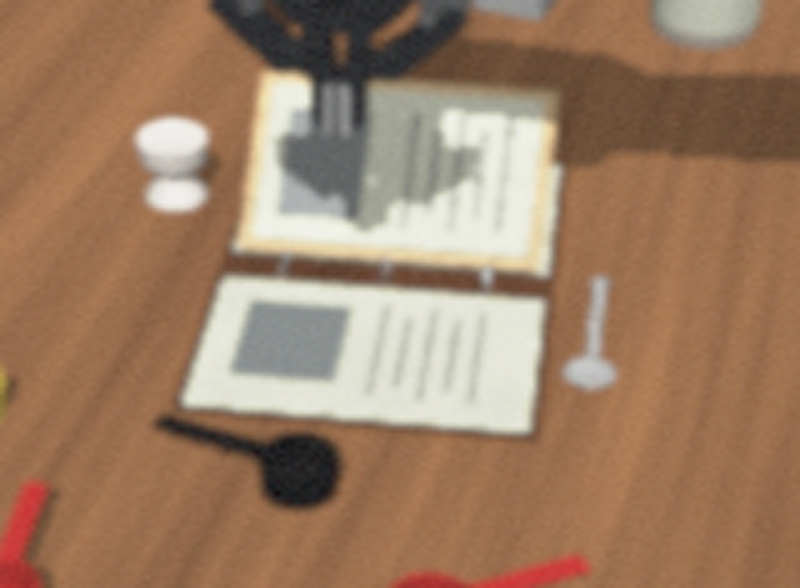

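The crop shows the scoop upright at (300,470), clear of the page, with its handle pointing away at the table. Its measured position is book (0.023, 0.199), z 0.012. Next I'll bring the closed fingers to the right of the leaf.

Emit:
arm_command(
  plan=[
    [[-0.02,-0.008,0.03,0,0,0,0],[0,-0.007,0.033,0,0,0,0],[0,0,0.033,0,0,0,0],[0,0,0.033,0,0,0,0],[0,0,0.033,0,0,0,0],[0,0,0.033,0,0,0,0],[0,0,0.033,0,0,0,0],[0,0,0.025,0,0,0,0],[0,0,0,0,0,0,0],[0,0,0,0,0,0,0]],
  ],
)

```text
t: 11.2
tool_pos: [0.5329, -0.2111, 0.1583]
tool_rot: [1.082, 1.318, -1.121]
contact_force: [0.6, 1.0, 0.6]
opening: -0.0003
```

```bash
python3 -c "
from h import *
st([0,-.165,.06])"
```

```text
t 11.2 world [ 0.5329 -0.2111  0.1583] book [-0.0167 -0.1634  0.1583] F [0.6 1.  0.6] q [-0.5  -0.    1.75 -0.01  1.43 -0.65]
turn needed deg [ 0.2 -0.8  2.5]
shift tool [0.0975 0.0209 0.0031]
```

Emit:
arm_command(
  plan=[
    [[0.025,0.01,0,0,-0.8,2.5,0],[0.025,0.008,0,0,0,0,0],[0.025,0,0,0,0,0,0],[0.015,0,0,0,0,0,0],[0,0,0,0,0,0,0],[0,0,0,0,0,0,0]],
  ],
)

```text
t: 11.7
tool_pos: [0.5444, -0.2, 0.055]
tool_rot: [1.095, 1.294, -1.095]
contact_force: [0.3, -0.3, 0.1]
opening: -0.0003
```

```bash
python3 -c "
from h import *
st([0,-.1,.065])"
```

```text
t 11.7 world [ 0.5444 -0.2     0.055 ] book [-0.0036 -0.1542  0.055 ] F [ 0.3 -0.3  0.1] q [-0.48  0.1   1.83  0.    1.22 -0.64]
turn needed deg [ 0.4 -0.6  0.6]
shift tool [-0.0094  0.0039 -0.0542]
```

Emit:
arm_command(
  plan=[
    [[-0.006,0.002,-0.013,0,0,0,0],[-0.006,0.002,-0.013,0,0,0,0],[-0.006,0,-0.013,0,0,0,0],[-0.007,0,-0.013,0,0,0,0],[-0.007,0,-0.013,0,0,0,0],[-0.007,0,-0.013,0,0,0,0],[-0.005,0,-0.013,0,0,0,0],[-0.004,0,-0.01,0,0,0,0],[0,0,0,0,0,0,0]],
  ],
)

```text
t: 12.45
tool_pos: [0.5375, -0.094, 0.1219]
tool_rot: [1.085, 1.269, -1.089]
contact_force: [0.7, -0.1, -0.2]
opening: -0.0
```

```bash
python3 -c "
from h import *
st([0,0,.11]);save('side','side9')
print([(np.round(Rb.T@(w('side',d['at'])-B),3).tolist(),round(d['conf'],2)) for d in mark_of('side','leaf_edge')])"
```

```text
t 12.45 world [ 0.5375 -0.094   0.1219] book [ 0.0053 -0.0483  0.1219] F [ 0.7 -0.1 -0.2] q [-0.31 -0.07  1.89 -0.01  1.32 -0.47]
turn needed deg [ 0.7  0.6 -0.3]
shift tool [ 0.0114 -0.0048 -0.0485]
[([0.002, -0.034, 0.144], 0.61)]
```

Emit:
arm_command(
  plan=[
    [[0.005,-0.003,-0.008,0.5,0,0,0],[0.004,-0.002,-0.012,0,0,0,0],[0.002,0,-0.012,0,0,0,0],[0.001,0,-0.012,0,0,0,0],[0.001,0,-0.012,0,0,0,0],[0.002,0,-0.012,0,0,0,0],[0.003,0,-0.012,0,0,0,0],[0,0,0,0,0,0,0]],
  ],
)

```text
t: 13.22
tool_pos: [0.5301, -0.0277, 0.1172]
tool_rot: [1.089, 1.229, -1.103]
contact_force: [-0.6, -0.4, -0.5]
opening: -0.0
```

```bash
python3 -c "
from h import *
st([0,.07,.08]);save('side','side10')
print([(np.round(Rb.T@(w('side',d['at'])-B),3).tolist(),round(d['conf'],2)) for d in mark_of('side','leaf_edge')])"
```

```text
t 13.22 world [ 0.5301 -0.0277  0.1172] book [0.0079 0.0183 0.1172] F [-0.6 -0.4 -0.5] q [-0.18 -0.12  1.94 -0.03  1.29 -0.31]
turn needed deg [-0.4  2.2 -1.2]
shift tool [ 0.035  -0.0091 -0.053 ]
[([0.003, 0.035, 0.15], 0.86), ([-0.152, 0.493, -0.001], 0.69)]
```

Emit:
arm_command(
  plan=[
    [[0.006,-0.003,-0.01,0,1,-0.6,0],[0.008,-0.003,-0.011,0,1,-0.6,0],[0.009,-0.002,-0.011,0,0,0,0],[0.01,0,-0.01,0,0,0,0],[0.012,0,-0.009,0,0,0,0],[0,0,0,0,0,0,0]],
  ],
)

```text
t: 13.82
tool_pos: [0.5132, 0.0235, 0.0654]
tool_rot: [1.104, 1.274, -1.109]
contact_force: [-0.9, -0.9, -0.6]
opening: 0.0001
```

```bash
python3 -c "
from h import *
st([0,.095,.03]);save('side','side11')
print([(np.round(Rb.T@(w('side',d['at'])-B),3).tolist(),round(d['conf'],2)) for d in mark_of('side','leaf_edge')])"
```

```text
t 13.82 world [0.5132 0.0235 0.0654] book [-0.0011  0.0715  0.0654] F [-0.9 -0.9 -0.6] q [-0.1  -0.08  1.99 -0.    1.23 -0.24]
turn needed deg [-0.6 -0.   0.2]
shift tool [ 0.0354  0.001  -0.0235]
[([0.005, 0.102, 0.103], 0.64)]
```

Emit:
arm_command(
  plan=[
    [[0.012,0,-0.007,0,0,0,0],[0.012,0,-0.006,0,0,0,0],[0.011,0,-0.005,0,0,0,0],[0.008,0,-0.003,0,0,0,0],[0.005,0,0,0,0,0,0],[0,0,0,0,0,0,0]],
  ],
)

```text
t: 14.42
tool_pos: [0.5128, 0.045, 0.0158]
tool_rot: [1.106, 1.269, -1.106]
contact_force: [-0.7, 0.8, 1.0]
opening: -0.0001
```

```bash
python3 -c "
from h import *
st([0,.1,.012])"
```

```text
t 14.42 world [0.5128 0.045  0.0158] book [0.0017 0.0928 0.0158] F [-0.7  0.8  1. ] q [-0.06 -0.    2.02 -0.    1.13 -0.19]
turn needed deg [-0.7  0.1 -0.1]
shift tool [ 0.0037 -0.0018 -0.0072]
```

Now press down gently in small steps until force builds.

Emit:
arm_command(
  plan=[
    [[0.003,0,-0.003,0,0,0,0],[0.002,0,-0.002,0,0,0,0],[0.002,0,0,0,0,0,0],[0,0,0,0,0,0,0]],
  ],
)

```text
t: 14.75
tool_pos: [0.5122, 0.0499, 0.0079]
tool_rot: [1.106, 1.269, -1.107]
contact_force: [0.4, 0.8, 0.8]
opening: 0.0003
```

Emit:
arm_command(
  plan=[
    [[0.003,0,0,0,0,0,0],[0.002,0,0,0,0,0,0],[0.002,0,0,0,0,0,0],[0,0,0,0,0,0,0]],
  ],
)

```text
t: 15.08
tool_pos: [0.5131, 0.0498, 0.0012]
tool_rot: [1.107, 1.267, -1.106]
contact_force: [-0.4, 0.1, -0.3]
opening: 0.0
```

```bash
python3 -c "
from h import *
st();save('side','side12')
for n in('leaf_edge','scoop_center'):print([(np.round(Rb.T@(w('side',d['at'])-B),3).tolist(),round(d['conf'],2)) for d in mark_of('side',n)])"
```

```text
t 15.08 world [0.5131 0.0498 0.0012] book [0.0027 0.0975 0.0012] F [-0.4  0.1 -0.3] q [-0.05  0.02  2.02 -0.    1.1  -0.18]
turn needed deg [-0.7  0.1 -0.2]
[([0.003, 0.14, 0.027], 0.95)]
[([0.209, 0.153, 0.018], 0.87), ([0.024, 0.202, 0.009], 0.85), ([-0.06, 0.303, 0.014], 0.78), ([0.152, 0.319, 0.012], 0.64)]
```

Emit:
arm_command(
  plan=[
    [[0.003,0,0,0,0,0,0],[0.003,0,0,0,0,0,0],[0.002,0,0,0,0,0,0],[0,0,0,0,0,0,0]],
  ],
)

```text
t: 15.57
tool_pos: [0.5138, 0.0498, -0.0067]
tool_rot: [1.108, 1.266, -1.105]
contact_force: [0.3, -0.4, 1.1]
opening: 0.0001
```

Emit:
arm_command(
  plan=[
    [[0.002,0,0,0,0,0,0],[0.002,0,0,0,0,0,0],[0,0,0,0,0,0,0]],
  ],
)

```text
t: 15.82
tool_pos: [0.5143, 0.0498, -0.0101]
tool_rot: [1.108, 1.266, -1.105]
contact_force: [-0.1, -0.4, 1.3]
opening: 0.0001
```

Emit:
arm_command(
  plan=[
    [[0.002,0,0,0,0,0,0],[0.002,0,0,0,0,0,0],[0,0,0,0,0,0,0]],
  ],
)

```text
t: 16.07
tool_pos: [0.5147, 0.0498, -0.0095]
tool_rot: [1.106, 1.269, -1.107]
contact_force: [0.1, -0.7, 1.2]
opening: -0.0002
```

Emit:
arm_command(
  plan=[
    [[0.006,0,0,0,0,0,0],[0.006,0,0,0,0,0,0]],
  ],
)

```text
t: 16.23
tool_pos: [0.5162, 0.0498, -0.011]
tool_rot: [1.102, 1.275, -1.111]
contact_force: [-31.7, -0.4, 61.4]
opening: 0.0
```

```bash
python3 -c "
from h import *
st();save('side','side13')
for n in('leaf_edge','leaf_under','scoop_center'):print(n,[(np.round(Rb.T@(w('side',d['at'])-B),3).tolist(),round(d['conf'],2)) for d in mark_of('side',n)])"
```

```text
t 16.23 world [ 0.5162  0.0498 -0.011 ] book [ 0.0058  0.097  -0.011 ] F [-31.7  -0.4  61.4] q [-0.05  0.05  2.01 -0.    1.08 -0.18]
turn needed deg [-0.6  0.1  0.3]
leaf_edge [([0.003, 0.14, 0.01], 0.66), ([0.003, 0.075, 0.003], 0.53)]
leaf_under [([-0.0, 0.074, 0.016], 0.68)]
scoop_center [([-0.059, 0.306, 0.013], 0.88), ([0.21, 0.153, 0.016], 0.82), ([0.026, 0.197, 0.013], 0.6), ([0.153, 0.321, 0.014], 0.56)]
```

It is firmly pressed (61 N) and the leaf edge reads z 0.010, so it is flat. Retracting.

Emit:
arm_command(
  plan=[
    [[-0.006,0,0,0,0,0,0],[-0.01,0,0,0,0,0,0],[-0.03,0,0,0,0,0,0],[-0.04,0,0,0,0,0,0],[-0.04,0,0,0,0,0,0],[-0.04,0,0,0,0,0,0],[0,0,0.04,0,0,0,0],[0,0,0.04,0,0,0,0],[0,0,0.04,0,0,0,0],[0,0,0.04,0,0,0,0],[0,0,0.04,0,0,0,0],[0,0,0,0,0,0,0],[0,0,0,0,0,0,0]],
  ],
)

```text
t: 17.52
tool_pos: [0.5475, -0.1556, 0.1648]
tool_rot: [1.097, 1.268, -1.103]
contact_force: [-0.3, -0.5, -0.7]
opening: 0.0003
```

```bash
python3 -c "
from h import *
st();im=save('side','side14')
for n in('leaf_edge','leaf_under','scoop_center','eggcup','teaspoon'):print(n,[(np.round(Rb.T@(w('side',d['at'])-B),3).tolist(),round(d['conf'],2)) for d in mark_of('side',n)])
cv2.imwrite('pics/z14.png',cv2.resize(im[150:290,240:400,::-1],None,fx=5,fy=4.2,interpolation=cv2.INTER_CUBIC))"
```

```text
t 17.52 world [ 0.5475 -0.1556  0.1648] book [ 0.006  -0.1107  0.1648] F [-0.3 -0.5 -0.7] q [-0.4  -0.05  1.79 -0.01  1.4  -0.55]
turn needed deg [-0.2  0.4 -0.1]
leaf_edge [([0.0, 0.145, 0.01], 0.95)]
leaf_under []
scoop_center [([-0.058, 0.301, 0.013], 0.87), ([0.023, 0.201, 0.011], 0.71), ([0.211, 0.155, 0.014], 0.7), ([0.151, 0.32, 0.01], 0.58), ([-0.004, -0.001, -0.0], 0.48), ([0.126, 0.513, -0.004], 0.28)]
eggcup [([0.138, -0.081, -0.0], 0.6)]
teaspoon [([-0.127, 0.05, 0.001], 0.47)]
```

View pics/z14.png

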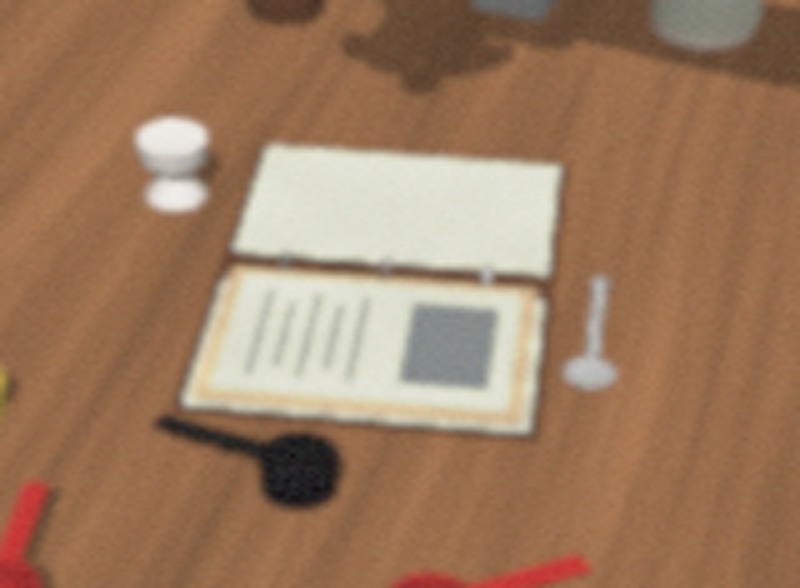

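The leaf lies flat on the left page, at roughly (370,345). The scoop stands upright at (300,470), and the egg cup and teaspoon haven't moved. Handing in.

```bash
python3 -c "
from station import *
print(finish_job())"
```

```text
the job is handed in; nothing more can be done
None
```

I pushed the scoop off the left edge of the book with two slightly open fingers. Then I turned the leaf over with the closed fingertips, pressed it flat and handed the job in at about 17.6 s; it gave no verdict.

**Last checks:**
- **Scoop:** it stands upright, with its centre at book (0.023, 0.201) m and about 11 mm above the table.
- **Leaf:** its edge is at book y 0.145, z 0.010, which is flat on the left-hand page. I pressed it to about 61 N on the wrist, and it stayed down after I let go.
- **Egg cup and teaspoon:** they look unmoved in the last picture. I did not measure the bottle, bowl, grater, mill or jar again, but the arm never came near them.
- **Robot:** it ended clear of everything, at 0.165 m height with no force reading.

**What disagreed:**
- **First push missed:** it passed over the scoop without moving it. The fingertips turned out to end about 2 cm behind the reported tool point, even when closed, so I redid the push lower.
- **Last `leaf_under` search:** it found nothing in the final picture, but just before I lifted off it had given z 0.016, which fits a flat leaf.

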